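Set out the sealing and labelling supplies by height

ROBOT

A 6-joint arm with a two-finger parallel gripper is mounted at the origin on the work surface; the furniture and walls round the work are solid. World frame = base frame: x ahead of the robot, y to its left, z up, the work surface at z = 0. Lengths are in m, angles in degrees, forces in N, time in s.
With the tool pointing down it reaches from about 0.375 to 0.925 m from the base axis. Payload 5.7 kg.
Tool frame: the origin (TCP) lies at the centre of the arm's flange, where the gripper is bolted on; the fingertips stand 173 mm ahead of it and the grasp point (between the pads) lies 155 mm ahead of it; z points along the fingers, y is the line along which they close (so a half turn about z gives the same grasp; the last joint's range is limited). The gripper opens to 85 mm and grips with 20 to 120 N. Pads are 22 mm wide; open, the fingers measure 114 mm over their backs; the gripper's body (76 mm by 85 mm) begins 54 mm behind the grasp point. The pads swing forward as they close: fully open they stand 13 mm farther back than shut.
Start: joints at [57.29, 20.558, 86.54, -0, 72.909, -6.595], TCP at [0.264, 0.539, 0.405] pointing down, gripper open.
Joint ranges: [-170.27, 170.27], [-57.76, 135], [12.27, 136.19], [-55.21, 235.2], [11.17, 155.16], [-170.74, 170.74]. Speed limits (degrees/s): [136.94, 136.94, 180, 180, 180, 180].

INTERFACE

Orientations are given as a 3x3 rotation matrix whose columns are the frame's x, y, z axes.
In Python, from workcell import env gives the robot as it stands. The module is installed in compiled form; this text tells all that it offers.
- The arm moves only by the tool servo_tool, never from a script. Its argument "moves" is a list of rows, each a list of 5 numbers: the shift along the tool's x, y, z each as a share of 0.5 m, from -1 to 1, then the turn about the tool's z as a share of 90 degrees, from -1 to 1, then the opening, from -1 (shut) to 1 (fully open). In form: [[x, y, z, spin, jaw], ...]. A call has 1 to 12 rows; each row is the pose to reach, as a shift and turn from the pose commanded when the call began, along the tool's axes at that moment; what a row does not reach only later rows make up. A row lasts 1/10 s, in which the tool goes at most 50 mm and 8.59 degrees, less where a joint would pass 70% of its speed; a pose out of reach is approached as far as the arm can. A call with a number of a shift or a turn outside -1 to 1 is refused whole. A call with a gripper value outside its range is refused whole. The fingers move at their own pace and stop on an object; "force" is the grip in N (left out, the last holds). Time passes only in rows, so rows that repeat a pose let the fingers close. It gives the time, the measured TCP pose, the force, the opening and the grip force at its end, in the units of the state.
- env.sense(): the state, without advancing time (a new reading comes with each control period).
- env.snapshot(name): name is "side" or "top" or "wrist"; returns (picture, depth): 384x512x3 uint8, red, green, blue; 384x512 float32, m along the optical axis (not along the pixel's ray), 0 where there is no reading.
- env.camera_model(name): a dict with "intrinsics" (3x3 intrinsics, pixels), "rvec" (rotation vector, rad) and "tvec" (3), from world to camera coordinates, as OpenCV has them. Camera axes: x right, y down, z forward; pixel columns grow to the right and rows downward; lengths in m; the calibration is good to about 2 mm. A picture is of the moment at which its call begins: read the wrist's pose just before it. camera_model takes no time and is no camera call; for the wrist camera it gives the pose at the moment of the call.
- env.close_job(): hands the job in; it is judged then, once.
Trained networks look in the newest picture that a camera, given by its name, has taken for a name from the list of things; names that differ only in an ending like _2 or _b are one class to them, and where a whole thing is asked for, a point or a joint stands for the part that bears it (a point fixed in the world has none). Each returns a list of dicts, best first, with "score" (0 to 1); they miss things now and then, are a little off and sometimes report something else, mostly with a low value. They report only what shows in the picture. A call takes as long as a camera call.
- env.masks_of(target, camera): "region" (384x512 bool, what is visible of it) and "centre" ([column, row] in pixels, amid what is visible of it).
- env.mark_of(target, camera): "centre" ([column, row] in pixels: a listed point, or the origin of a listed thing).
The state is a dict: "time": time; "joint_positions": joint angles; "qd": joint speeds; "effort": joint torques, N m; "tcp_pos": TCP position; "tcp_rot": TCP orientation; "force": force on the tool from outside, world axes, zero at the start; "torque": the same for the moment, N m; "opening": finger opening in m; "grip_force": force on a finger pad.
Only numpy, scipy, OpenCV 4.12 (cv2) and the standard library are available. Lean on these libraries where they do the work, as an engineer would, in place of code of your own. Each camera call takes 0.05 s, during which the arm holds its last target. There are 200 camera calls.

TASK

Set out the four sealing and labelling supplies (glue bottle with red cap, date stamp, cork stopper, banded stack of labels) on the plywood board in order of height, one standing upright in the middle of each pad: the tallest on the red pad, then each next shorter one along the row, so that the shortest is on the pad at the far end from the red one. Do not tip any of them over on the way, and leave the tasting cup and the roll of tape where they are.

Things in the scene. Friction and masses are not known exactly. Their poses are not given: they have to be found in the camera images.
- glue_bottle_mid (a point): white glue bottle with a red label and red pointed cap, standing; 130 mm tall, round body 47 mm across up to 105 mm height, cap 24 mm across above that, so grip the upper part of the body to keep the gripper clear of the cap; 0.15 kg; origin half-way up, on its upright axis; z up when it stands upright
- date_stamp_mid (a point): date stamp, standing; 87 mm tall; grey base 30 mm (its x) by 46 mm (its y) and 30 mm high, above it a black neck 22 mm (x) by 34 mm (y), and from 46 mm up to the top a round black handle about 32 mm across; 0.14 kg; origin half-way up, on its upright axis; z up when it stands upright
- cork_mid (a point): cork stopper standing on its wooden disc head, plug up; head 40 mm across and 13 mm high, plug above it 21 mm across; 36 mm tall; 0.022 kg; origin half-way up, on its upright axis; z up when it stands upright
- label_stack_mid (a point): stack of cream labels with a blue paper band, one stiff block lying flat; 42 mm (its x) by 60 mm (its y), 16.5 mm high; 0.05 kg; origin half-way up at its centre, z up
- pad_red: red square rubber pad, 72 x 72 x 2 mm, the only red one, at one end of the row of four pads that stand 100 mm apart, fixed on the plywood board (the board is 420 x 110 x 12 mm, its length along the row of pads); origin at the centre of its underside, which lies on the board 12 mm above the table, its top 2 mm higher; z up, y along the row
- pad_a: black square rubber pad, 72 x 72 x 2 mm, one of three, fixed on the plywood board (the board is 420 x 110 x 12 mm, its length along the row of pads); origin at the centre of its underside, which lies on the board 12 mm above the table, its top 2 mm higher; z up, y along the row; one of the two middle pads (which of them is nearer to the red pad varies)
- pad_b: black square rubber pad, 72 x 72 x 2 mm, one of three, fixed on the plywood board (the board is 420 x 110 x 12 mm, its length along the row of pads); origin at the centre of its underside, which lies on the board 12 mm above the table, its top 2 mm higher; z up, y along the row; the other middle pad
- pad_end: black square rubber pad, 72 x 72 x 2 mm, one of three, fixed on the plywood board (the board is 420 x 110 x 12 mm, its length along the row of pads); origin at the centre of its underside, which lies on the board 12 mm above the table, its top 2 mm higher; z up, y along the row; the pad at the opposite end of the row from the red one
- tasting_cup: bystander: small white porcelain cup with a blue band, 48 mm across, 35 mm high; origin at the centre of its underside
- tape_roll: bystander: roll of yellowish tape lying flat, 92 mm across, 24 mm high; origin at the centre of its underside

How it is judged:
By the outcome, as a careful person would: the job done as asked, in the order asked, and still so for the second after the job is handed in, with the robot touching nothing.
It also fails if it takes over 115 s, if anything falls off the work surface, if the arm or the gripper's body presses on something with over 40 N, if the wrist force passes 120 N, or if a joint passes its speed limit or range.

## Working session

There is one attempt and no reset: what is moved stays moved. The work goes in short steps, Python scripts to look and compute and a tool call to move; the robot and the scene stay as the last step left them, time stands still between calls to the robot, and variables do not carry over. Pictures are saved under pics/ and viewed, at most 14 in all, crops included, and the job is handed in when it is done.

Besides the shell and the picture viewer there is one more tool, called after "Call:" by a JSON object that holds its "op" and its "data", one argument or row to a line. servo_tool: Moves the arm, as the interface text tells. Its arguments: {"type":"object","properties":{"moves":{"type":"array"},"force":{"type":"number"}},"required":["moves"]}

```bash
mkdir -p pics; cat > h.py <<'E'
import numpy as np, cv2
from workcell import env
def snap(cam,name=None):
    m=env.camera_model(cam); p,d=env.snapshot(cam)
    if name: cv2.imwrite(f'pics/{name}.png',p[:,:,::-1])
    K=np.array(m['intrinsics']);R=cv2.Rodrigues(np.array(m['rvec'],float))[0];t=np.array(m['tvec']).ravel()
    v,u=np.mgrid[:384,:512]
    c=np.stack([(u-K[0,2])/K[0,0]*d,(v-K[1,2])/K[1,1]*d,d],-1)
    W=(c-t)@R; W[d==0]=np.nan
    return p,d,W,(K,R,t)
def ray(px,z,cm):
    K,R,t=cm; r=R.T@np.linalg.inv(K)@np.array([px[0],px[1],1]); o=-R.T@t
    return o+r*(z-o[2])/r[2]
E
python3 - <<'E'
from h import *
p,d,W,cm=snap('top','top0')
Z={'glue_bottle_mid':.065,'date_stamp_mid':.0435,'cork_mid':.018,'label_stack_mid':.008,'pad_red':.012,'pad_a':.012,'pad_end':.012,'tasting_cup':0,'tape_roll':0}
for n,z in Z.items():
    ms=env.masks_of(n,'top'); mk=env.mark_of(n,'top')
    for m in ms[:4]:
        P=W[m['region']];P=P[~np.isnan(P[:,0])]
        top=P[P[:,2]>np.percentile(P[:,2],95)-.004] if len(P) else P
        r=cv2.minAreaRect((top[:,:2]*1000).astype(np.float32)) if len(top)>3 else None
        print(n,'mask',round(m['score'],2),np.round(m['centre']),r and np.round(np.r_[r[0],r[1],r[2]]),np.round(np.percentile(P[:,2],95),3))
    for m in mk[:4]: print(n,'mark',round(m['score'],2),np.round(m['centre']),ray(m['centre'],z,cm).round(3))
snap('side','side0'); print(env.sense()['tcp_rot'],env.sense()['time'])
E
```

```text
glue_bottle_mid mask 0.53 [322. 228.] [ 432. -215.   18.   19.   73.] 0.119
glue_bottle_mid mark 0.63 [323. 227.] [ 0.433 -0.212  0.065]
date_stamp_mid mask 0.45 [196. 227.] [442. 208.  20.  23.  89.] 0.09
date_stamp_mid mark 0.59 [196. 226.] [0.449 0.212 0.044]
date_stamp_mid mark 0.2 [323. 228.] [ 0.429 -0.216  0.044]
cork_mid mark 0.48 [234. 229.] [0.437 0.086 0.018]
label_stack_mid mask 0.47 [277. 224.] [447. -68.  41.  58.  14.] 0.021
label_stack_mid mark 0.62 [276. 226.] [ 0.446 -0.062  0.008]
label_stack_mid mark 0.42 [323. 228.] [ 0.431 -0.22   0.008]
pad_red mask 0.68 [192. 179.] [614. 209.  72.  71.   4.] 0.02
pad_red mask 0.5 [369. 167.] [ 626. -371.   89.   88.   76.] 0.029
pad_red mark 0.79 [195. 180.] [0.614 0.217 0.012]
pad_a mask 0.98 [255. 175.] [630.  10.  75.  73.   4.] 0.02
pad_a mask 0.72 [225. 178.] [621. 108.  70.  73.  89.] 0.02
pad_a mark 0.83 [257. 174.] [ 0.628 -0.     0.012]
pad_a mark 0.65 [226. 177.] [0.618 0.109 0.012]
pad_end mask 0.64 [281. 170.] [635. -90.  71.  70.   7.] 0.02
pad_end mark 0.71 [281. 170.] [ 0.638 -0.085  0.012]
tasting_cup mask 0.47 [140. 220.] [470. 393.  42.  43.  41.] 0.034
tasting_cup mark 0.68 [144. 220.] [0.478 0.4   0.   ]
tape_roll mask 0.63 [372. 168.] [ 626. -371.   89.   88.   76.] 0.029
tape_roll mask 0.28 [140. 220.] [470. 394.  40.  43.  32.] 0.034
tape_roll mark 0.77 [364. 174.] [ 0.617 -0.377  0.   ]
[[-8.97900102e-01  4.40199269e-01 -1.03126940e-04]
 [ 4.40199277e-01  8.97900100e-01 -8.22866964e-05]
 [ 5.63751457e-05 -1.19281637e-04 -9.99999991e-01]] 1.0
```

View pics/top0.png

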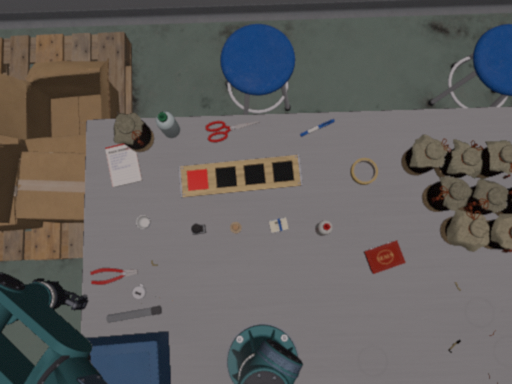

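View pics/side0.png

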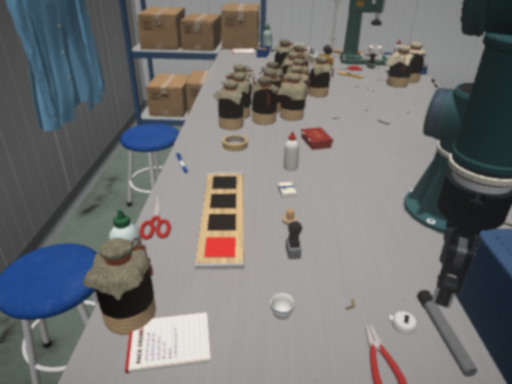

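The top view shows the pad row at pixels (197,180) to (283,171), red on the left (+y). The supplies stand in a row below it: stamp (196,228), cork (235,227), labels (278,225), bottle (325,228). The side view confirms that all four are upright. Next I move over the middle for a wrist view.

Call:
{"op": "servo_tool", "data": {
  "moves": [
    [-0.85,-0.65,-0.09,0.67,1],
    [-0.85,-0.65,-0.09,0.67,1],
    [-0.85,-0.65,-0.09,0.67,1],
    [-0.85,-0.65,-0.09,0.67,1],
    [-0.85,-0.65,-0.09,0.67,1],
    [-0.85,-0.65,-0.09,0.67,1],
    [-0.85,-0.65,-0.09,0.67,1],
    [-0.85,-0.65,-0.09,0.67,1],
    [-0.85,-0.65,-0.09,0.67,1],
    [-0.85,-0.65,-0.09,0.67,1],
    [-0.85,-0.65,-0.09,0.67,1],
    [-0.85,-0.65,-0.09,0.67,1]
  ],
  "force": 30
}}

```text
time: 2.2
tcp_pos: [0.5049, 0.0561, 0.4504]
tcp_rot: [[-0.058, 0.998, 0.003], [0.998, 0.058, -0.002], [-0.002, 0.003, -1.0]]
force: [0.4, 1.4, 1.0]
opening: 0.0856
grip_force: 0.0
```

```bash
cat >> h.py <<'E'
HT={'glue_bottle_mid':.13,'date_stamp_mid':.087,'cork_mid':.036,'label_stack_mid':.0165}
MZ={'glue_bottle_mid':.065,'date_stamp_mid':.0435,'cork_mid':.018,'label_stack_mid':.008,'pad_red':.012,'pad_a':.012,'pad_end':.012}
def survey(names,pic=None,cam='wrist'):
    p,d,W,cm=snap(cam,pic)
    for n in names:
        for m in env.masks_of(n,cam)[:3]:
            P=W[m['region']];P=P[~np.isnan(P[:,0])]
            if len(P)<10: continue
            zt=np.median(P[:,2][P[:,2]>np.percentile(P[:,2],90)]); top=P[P[:,2]>zt-.006]
            r=cv2.minAreaRect((top[:,:2]*1000).astype(np.float32))
            print(n,'mask',round(m['score'],2),np.round(m['centre']),np.round(np.r_[r[0],r[1],r[2]]),'ztop',round(zt,3))
        for m in env.mark_of(n,cam)[:3]: print(n,'mark',round(m['score'],2),np.round(m['centre']),ray(m['centre'],MZ[n],cm).round(4))
def state():
    s=env.sense(); R=np.array(s['tcp_rot']); print('t',s['time'],'p',np.round(s['tcp_pos'],4),'yaw_y',np.degrees(np.arctan2(R[1,1],R[0,1])).round(2),'j',np.round(s['joint_positions'],1),'open',s['opening'],'F',np.round(s['force'],1))
def go(x,y,z,yaw):
    s=env.sense();R=np.array(s['tcp_rot']);d=R.T@(np.array([x,y,z])-s['tcp_pos'])/.5
    a=(np.degrees(np.arctan2(R[1,1],R[0,1]))-yaw+90)%180-90
    print('row',d.round(3),(a/90).round(3),'dist',np.linalg.norm(d)*.5)
E
python3 - <<'E'
from h import *
state(); survey(MZ,'w1')
E
```

```text
t 2.2 p [0.5049 0.0561 0.4504] yaw_y 3.32 j [-1.4 10.5 94.1 -0.1 75.3 -4.7] open 0.08564097372085988 F [0.4 1.4 1. ]
date_stamp_mid mask 0.66 [205.  22.] [439. 199.  30.  18.   3.] ztop 0.086
date_stamp_mid mark 0.91 [204.  16.] [0.4388 0.2042 0.0435]
cork_mid mask 0.92 [211. 140.] [442.  78.  20.  19.   0.] ztop 0.037
cork_mid mark 0.88 [208. 141.] [0.4416 0.0744 0.018 ]
label_stack_mid mask 0.62 [211. 250.] [446. -69.  42.  61.  11.] ztop 0.017
label_stack_mid mark 0.83 [209. 251.] [ 0.4438 -0.0725  0.008 ]
pad_red mask 0.62 [364.  32.] [612. 205.  75.  65.   4.] ztop 0.015
pad_red mask 0.42 [192. 341.] [ 419. -198.   26.    5.   26.] ztop 0.05
pad_red mark 0.7 [365.  31.] [0.6127 0.2057 0.012 ]
pad_a mask 0.73 [358. 120.] [618. 107.  72.  72.   3.] ztop 0.015
pad_a mask 0.56 [352. 203.] [626.   8.  73.  72.   4.] ztop 0.015
pad_a mark 0.9 [358. 122.] [0.6182 0.1076 0.012 ]
pad_a mark 0.79 [353. 203.] [0.6252 0.0068 0.012 ]
pad_end mask 0.69 [341. 272.] [603. -29.  65. 212.  16.] ztop 0.015
pad_end mark 0.96 [351. 274.] [ 0.6367 -0.0929  0.012 ]
```

View pics/w1.png

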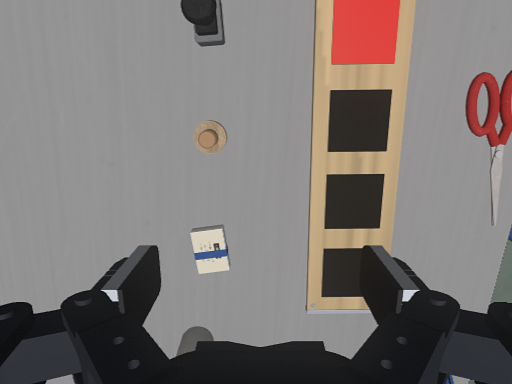

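The wrist view is clear: stamp (204,16), cork (209,140), labels (210,250), and pads from (365,31) down to (351,273). I take the labels first.

Call:
{"op": "servo_tool", "data": {
  "moves": [
    [-0.243,-0.132,0.3,-0.085,1],
    [-0.243,-0.132,0.3,-0.085,1],
    [-0.243,-0.132,0.3,-0.085,1],
    [-0.243,-0.132,0.3,-0.085,1],
    [-0.243,-0.132,0.3,-0.085,1],
    [-0.243,-0.132,0.4,-0.085,1],
    [-0.243,-0.132,0.5,-0.085,1],
    [-0.243,-0.132,0.545,-0.085,1],
    [-0.243,-0.132,0.545,-0.085,1],
    [-0.243,-0.132,0.545,-0.085,1]
  ]
}}

```text
time: 3.95
tcp_pos: [0.4452, -0.0655, 0.1777]
tcp_rot: [[-0.195, 0.981, 0.0], [0.981, 0.195, -0.0], [-0.0, 0.0, -1.0]]
force: [0.5, 0.4, 0.5]
opening: 0.0854
grip_force: 0.0
```

```bash
python3 - <<'E'
from h import *
state(); survey(['label_stack_mid'],'w2'); go(.446,-.069,.176,11)
E
```

```text
t 3.95 p [ 0.4452 -0.0655  0.1777] yaw_y 11.25 j [-17.2  29.2 117.2   0.   33.6 -28.4] open 0.08541942738724223 F [0.5 0.4 0.5]
label_stack_mid mask 0.95 [264. 262.] [446. -69.  43.  61.  11.] ztop 0.017
label_stack_mid mark 0.92 [261. 265.] [ 0.4449 -0.0701  0.008 ]
row [-0.007 -0.     0.006] 0.003 dist 0.004388586796901044
```

View pics/w2.png

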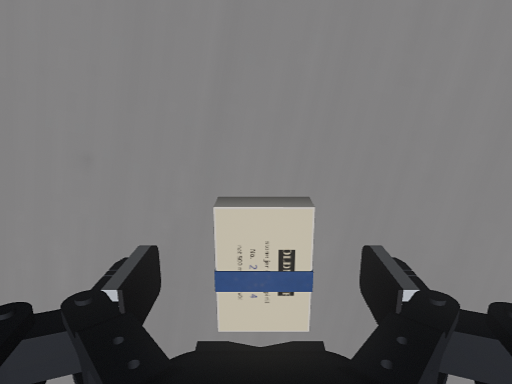

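The block sits centred between the fingers at about (264,262). I shift it 3.5 mm, lower slightly and close.

Call:
{"op": "servo_tool", "data": {
  "moves": [
    [-0.008,0,0.005,0,1],
    [-0.008,0,0.005,0,1],
    [-0.008,0,0.005,0,-1],
    [-0.008,0,0.005,0,-1],
    [-0.008,0,0.005,0,-1],
    [-0.008,0,0.005,0,-1],
    [-0.008,0,0.005,0,-1],
    [-0.008,0,0.005,0,-1],
    [-0.008,0,0.005,0,-1]
  ]
}}

```text
time: 5.0
tcp_pos: [0.4451, -0.0695, 0.1749]
tcp_rot: [[-0.195, 0.981, -0.0], [0.981, 0.195, -0.0], [-0.0, -0.0, -1.0]]
force: [-0.7, -0.5, 5.4]
opening: 0.0417
grip_force: 30.5
```

```bash
python3 - <<'E'
from h import *
state(); go(.634,-.092,.24,4.5)
E
```

```text
t 5.0 p [ 0.4451 -0.0695  0.1749] yaw_y 11.24 j [-17.7  29.5 117.2  -0.   33.3 -28.9] open 0.04169706177789438 F [-0.7 -0.5  5.4]
row [-0.118  0.362 -0.13 ] 0.075 dist 0.2010291269764836
```

Call:
{"op": "servo_tool", "data": {
  "moves": [
    [0,0,-0.06,0,-1],
    [0,0,-0.13,0,-1],
    [-0.118,0.362,-0.13,0.075,-1],
    [-0.118,0.362,-0.13,0.075,-1],
    [-0.118,0.362,-0.13,0.075,-1],
    [-0.118,0.362,-0.13,0.075,-1],
    [-0.118,0.362,-0.13,0.075,-1],
    [-0.118,0.362,-0.13,0.075,-1],
    [-0.118,0.362,-0.08,0.075,-1],
    [-0.118,0.362,-0.045,0.075,-1],
    [-0.118,0.362,-0.031,0.075,-1],
    [-0.118,0.362,-0.031,0.075,-1]
  ]
}}

```text
time: 6.2
tcp_pos: [0.6323, -0.0917, 0.1895]
tcp_rot: [[-0.078, 0.997, -0.004], [0.997, 0.078, 0.001], [0.001, -0.004, -1.0]]
force: [-0.1, -0.2, 0.2]
opening: 0.041
grip_force: 31.9
```

```bash
python3 - <<'E'
from h import *
state(); survey(['label_stack_mid','pad_end'],'w3')
E
```

```text
t 6.2 p [ 0.6323 -0.0917  0.1895] yaw_y 4.48 j [-14.4  37.6  91.9  -0.   50.8 -18.9] open 0.04102001467411808 F [-0.1 -0.2  0.2]
label_stack_mid mask 0.59 [258. 258.] [630. -92.  42.  61.   4.] ztop 0.032
label_stack_mid mark 0.64 [260. 261.] [ 0.6305 -0.1002  0.008 ]
pad_end mask 0.76 [293. 189.] [633. -91.  73.  72.   4.] ztop 0.015
```

View pics/w3.png

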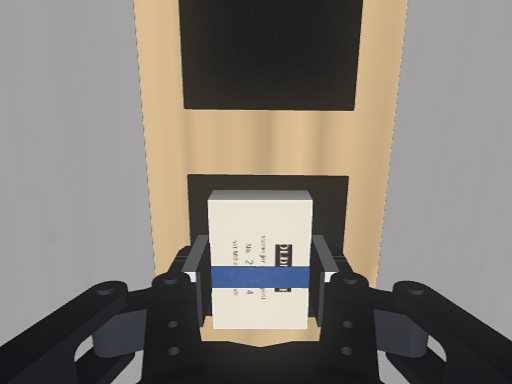

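The block is over the pad, about 3 mm short in x. I nudge it, release, then go above the cork.

Call:
{"op": "servo_tool", "data": {
  "moves": [
    [0,0.005,0.001,0,-1],
    [0,0.005,0.002,0,-1],
    [0,0.005,0.002,0,-1],
    [0,0.005,0.002,0,-0.5],
    [0,0.005,0.002,0,0.3],
    [0,0.005,0.002,0,1],
    [0,0.005,0.002,0,1],
    [0,0.005,0.002,0,1],
    [0,0.005,-0.1,0,1],
    [0,0.005,-0.2,0,1]
  ]
}}

```text
time: 7.45
tcp_pos: [0.6358, -0.0917, 0.2883]
tcp_rot: [[-0.078, 0.997, -0.005], [0.997, 0.078, 0.001], [0.002, -0.005, -1.0]]
force: [1.3, -0.2, 0.9]
opening: 0.0855
grip_force: 0.0
```

Call:
{"op": "servo_tool", "data": {
  "moves": [
    [0.369,-0.355,-0.05,0,1],
    [0.369,-0.355,-0.05,0,1],
    [0.369,-0.355,-0.05,0,1],
    [0.369,-0.355,-0.05,0,1],
    [0.369,-0.355,-0.05,0,1],
    [0.369,-0.355,-0.05,0,1],
    [0.369,-0.355,-0.05,0,1]
  ]
}}

```text
time: 8.15
tcp_pos: [0.4442, 0.079, 0.3146]
tcp_rot: [[-0.081, 0.997, 0.0], [0.997, 0.081, -0.0], [-0.0, 0.0, -1.0]]
force: [-0.1, -0.1, -1.1]
opening: 0.0852
grip_force: 0.0
```

```bash
python3 - <<'E'
from h import *
state(); survey(['cork_mid'],'w4'); go(.442,.077,.190,4.5)
E
```

```text
t 8.15 p [0.4442 0.079  0.3146] yaw_y 4.62 j [  1.3  15.  110.5  -0.   54.5  -3.3] open 0.08524852738408917 F [-0.1 -0.1 -1.1]
cork_mid mask 0.83 [260. 185.] [442.  79.  19.  20.   5.] ztop 0.036
cork_mid mask 0.69 [463. 271.] [626.   9.  75.  71.   4.] ztop 0.015
cork_mid mark 0.72 [260. 190.] [0.4425 0.0769 0.018 ]
row [-0.    -0.01   0.249] -0.0 dist 0.12457331919537881
```

View pics/w4.png

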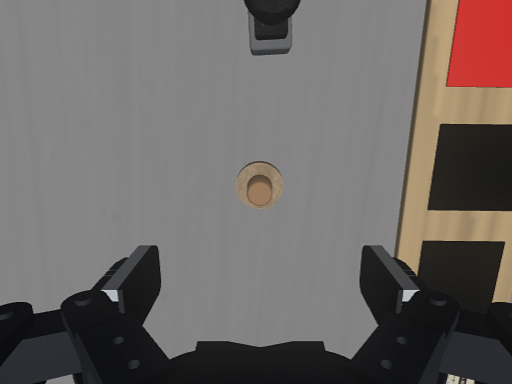

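The cork stands clear at (260,187). I descend and grip the plug.

Call:
{"op": "servo_tool", "data": {
  "moves": [
    [0,-0.004,0.1,0,1],
    [0,-0.004,0.2,0,1],
    [0,-0.004,0.247,0,1],
    [0,-0.004,0.247,0,1],
    [0,-0.004,0.247,0,0],
    [0,-0.004,0.247,0,-1],
    [0,-0.004,0.247,0,-1],
    [0,-0.004,0.247,0,-1],
    [0,-0.004,0.247,0,-1],
    [0,-0.004,0.247,0,-1],
    [0,-0.004,0.247,0,-1],
    [0,-0.004,0.247,0,-1]
  ]
}}

```text
time: 9.5
tcp_pos: [0.4438, 0.078, 0.1918]
tcp_rot: [[-0.078, 0.997, 0.002], [0.997, 0.078, -0.0], [-0.0, 0.002, -1.0]]
force: [0.6, -0.9, 8.7]
opening: 0.0198
grip_force: 29.0
```

```bash
python3 - <<'E'
from h import *
state(); snap('wrist','w5');go(.626,.0075,.26,4.5)
E
```

```text
t 9.5 p [0.4438 0.078  0.1918] yaw_y 4.5 j [  1.2  27.5 116.7  -0.   35.7  -3.3] open 0.019822653377876896 F [ 0.6 -0.9  8.7]
row [-0.169  0.353 -0.136] -0.0 dist 0.2069242018187219
```

View pics/w5.png

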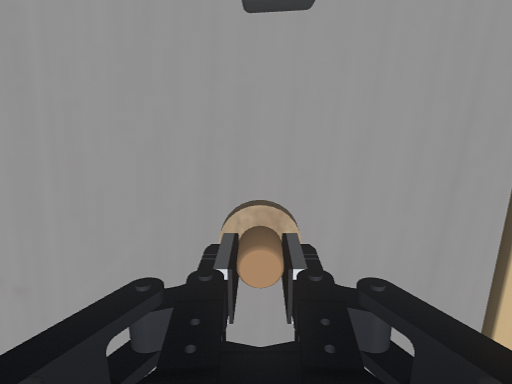

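The cork is gripped squarely by the plug at (260,257). I move it to the third pad.

Call:
{"op": "servo_tool", "data": {
  "moves": [
    [0,0,-0.07,0,-1],
    [0,0,-0.14,0,-1],
    [-0.169,0.355,-0.14,0,-1],
    [-0.169,0.355,-0.14,0,-1],
    [-0.169,0.355,-0.14,0,-1],
    [-0.169,0.355,-0.14,0,-1],
    [-0.169,0.355,-0.14,0,-1],
    [-0.169,0.355,-0.14,0,-1],
    [-0.169,0.355,-0.08,0,-1],
    [-0.169,0.355,-0.045,0,-1],
    [-0.169,0.355,-0.033,0,-1],
    [-0.169,0.355,-0.033,0,-1]
  ]
}}

```text
time: 10.75
tcp_pos: [0.6253, 0.0083, 0.2068]
tcp_rot: [[-0.079, 0.997, -0.003], [0.997, 0.079, 0.0], [0.0, -0.003, -1.0]]
force: [-0.2, 0.5, 0.2]
opening: 0.0193
grip_force: 30.4
```

```bash
python3 - <<'E'
from h import *
state(); survey(['cork_mid','label_stack_mid'],'w6');go(.626,.0075,.206,4.5)
E
```

```text
t 10.75 p [0.6253 0.0083 0.2068] yaw_y 4.52 j [ -5.6  35.4  93.3  -0.   51.5 -10.1] open 0.01931584051251539 F [-0.2  0.5  0.2]
cork_mid mask 0.7 [260. 238.] [623.   9.  20.  20.  32.] ztop 0.052
cork_mid mark 0.96 [263. 250.] [0.6249 0.0024 0.018 ]
row [-0.    -0.002  0.004] -0.0 dist 0.0022386473252273094
```

View pics/w6.png

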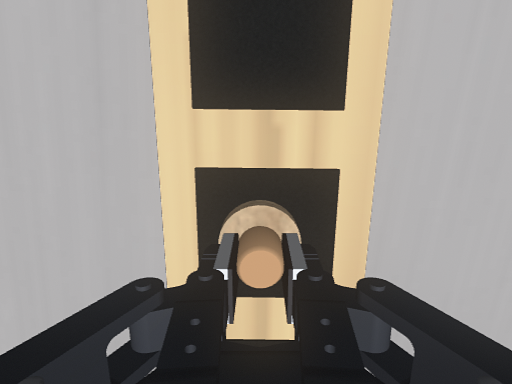

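The cork is above the middle of its pad. I lower it, release, then go above the stamp.

Call:
{"op": "servo_tool", "data": {
  "moves": [
    [0,0.004,0.002,0,-1],
    [0,0.004,0.003,0,-1],
    [0,0.004,0.003,0,-1],
    [0,0.004,0.003,0,-0.6],
    [0,0.004,0.003,0,-0.2],
    [0,0.004,0.003,0,0.4],
    [0,0.004,0.003,0,0.4],
    [0,0.004,0.003,0,0.4],
    [0,0.004,-0.06,0,0.4],
    [0,0.004,-0.15,0,1],
    [0,0.004,-0.24,0,1]
  ]
}}

```text
time: 12.1
tcp_pos: [0.6284, 0.0078, 0.3278]
tcp_rot: [[-0.078, 0.997, -0.002], [0.997, 0.078, 0.0], [0.0, -0.002, -1.0]]
force: [1.3, -0.4, 0.1]
opening: 0.0847
grip_force: 0.0
```

Call:
{"op": "servo_tool", "data": {
  "moves": [
    [0.42,-0.345,0,0,1],
    [0.42,-0.345,0,0,1],
    [0.42,-0.345,0,0,1],
    [0.42,-0.345,0,0,1],
    [0.42,-0.345,0,0,1],
    [0.42,-0.345,0,0,1],
    [0.42,-0.345,0,0,1],
    [0.42,-0.345,0,0,1]
  ]
}}

```text
time: 12.9
tcp_pos: [0.4406, 0.2039, 0.3275]
tcp_rot: [[-0.08, 0.997, 0.001], [0.997, 0.08, -0.0], [-0.0, 0.001, -1.0]]
force: [-0.8, -0.1, 0.0]
opening: 0.0853
grip_force: 0.0
```

```bash
python3 - <<'E'
from h import *
state(); survey(['date_stamp_mid','cork_mid'],'w7'); go(.439,.2045,.220,4.5)
E
```

```text
t 12.9 p [0.4406 0.2039 0.3275] yaw_y 4.57 j [ 16.7  16.5 105.7  -0.   57.8  12.1] open 0.08530016993511191 F [-0.8 -0.1  0. ]
date_stamp_mid mark 0.55 [260. 190.] [0.4388 0.2048 0.0435]
date_stamp_mid mark 0.45 [437. 292.] [0.597  0.1276 0.0435]
cork_mid mask 0.58 [456. 192.] [612. 208.  74.  72.   4.] ztop 0.015
row [ 0.003 -0.005  0.214] -0.001 dist 0.10720993195572494
```

View pics/w7.png

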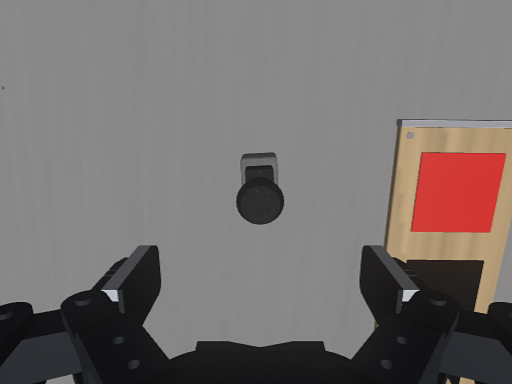

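The stamp is straight ahead, handle at (260,200). I descend and grip the handle.

Call:
{"op": "servo_tool", "data": {
  "moves": [
    [0.002,-0.004,0.08,0,1],
    [0.002,-0.004,0.16,0,1],
    [0.002,-0.004,0.215,0,1],
    [0.002,-0.004,0.215,0,1],
    [0.002,-0.004,0.215,0,0],
    [0.002,-0.004,0.215,0,-1],
    [0.002,-0.004,0.215,0,-1],
    [0.002,-0.004,0.215,0,-1],
    [0.002,-0.004,0.215,0,-1],
    [0.002,-0.004,0.215,0,-1],
    [0.002,-0.004,0.215,0,-1]
  ]
}}

```text
time: 14.25
tcp_pos: [0.4392, 0.2048, 0.2211]
tcp_rot: [[-0.078, 0.997, 0.003], [0.997, 0.078, 0.001], [0.001, 0.003, -1.0]]
force: [0.3, -1.0, 6.2]
opening: 0.0306
grip_force: 29.1
```

```bash
python3 - <<'E'
from h import *
state(); snap('wrist','w8'); go(.6185,.107,.28,4.5)
E
```

```text
t 14.25 p [0.4392 0.2048 0.2211] yaw_y 4.49 j [ 16.8  26.  111.4  -0.   42.4  12.3] open 0.030578231391821847 F [ 0.3 -1.   6.2]
row [-0.223  0.342 -0.117] -0.0 dist 0.21251366199840188
```

View pics/w8.png

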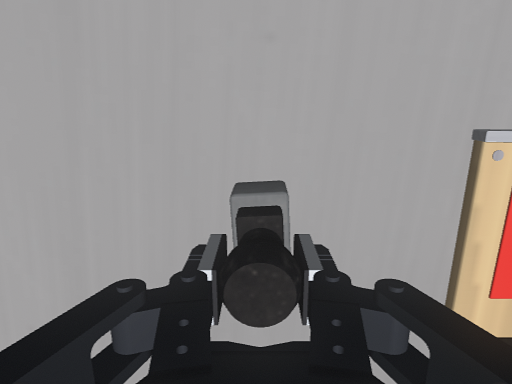

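The stamp handle is gripped squarely at (260,285). I move it to the pad next to red.

Call:
{"op": "servo_tool", "data": {
  "moves": [
    [0,0,-0.06,0,-1],
    [0,0,-0.12,0,-1],
    [-0.223,0.346,-0.12,0,-1],
    [-0.223,0.346,-0.12,0,-1],
    [-0.223,0.346,-0.12,0,-1],
    [-0.223,0.346,-0.12,0,-1],
    [-0.223,0.346,-0.12,0,-1],
    [-0.223,0.346,-0.12,0,-1],
    [-0.223,0.346,-0.08,0,-1],
    [-0.223,0.346,-0.045,0,-1],
    [-0.223,0.346,-0.034,0,-1],
    [-0.223,0.346,-0.034,0,-1]
  ]
}}

```text
time: 15.5
tcp_pos: [0.6181, 0.1076, 0.2363]
tcp_rot: [[-0.079, 0.997, -0.002], [0.997, 0.079, -0.0], [0.0, -0.002, -1.0]]
force: [1.0, 1.0, -1.3]
opening: 0.0305
grip_force: 30.4
```

```bash
python3 - <<'E'
from h import *
state(); p,d,W,cm=snap('wrist','w9');go(.6185,.107,.235,4.5)
h=W[(W[...,2]>.095)&(W[...,2]<.11)&(np.abs(W[...,0]-.6185)<.025)&(np.abs(W[...,1]-.107)<.03)]
print(len(h),h.mean(0) if len(h) else '',h.min(0),h.max(0))
E
```

```text
t 15.5 p [0.6181 0.1076 0.2363] yaw_y 4.54 j [ 3.6 33.2 92.   0.  54.9 -1. ] open 0.030506866417539604 F [ 1.   1.  -1.3]
row [-0.001 -0.     0.004] 0.0 dist 0.0019933739367219297
6845 [0.61652565 0.1114282  0.10053647] [0.59351595 0.09466623 0.09500306] [0.6434635  0.12389674 0.10999856]
```

View pics/w9.png

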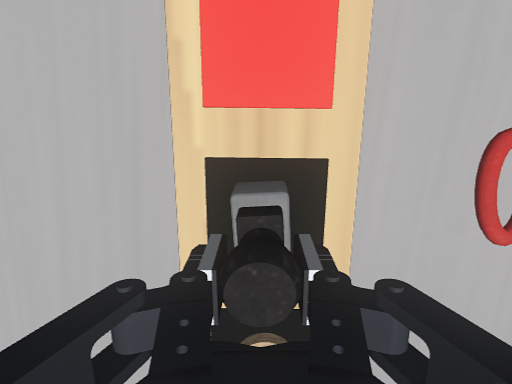

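The stamp is centred over its pad. I lower it, release, and head for the bottle.

Call:
{"op": "servo_tool", "data": {
  "moves": [
    [0,0.002,0.002,0,-1],
    [0,0.002,0.003,0,-1],
    [0,0.002,0.003,0,-1],
    [0,0.002,0.003,0,-0.4],
    [0,0.002,0.003,0,0.2],
    [0,0.002,0.003,0,0.7],
    [0,0.002,0.003,0,0.7],
    [0,0.002,0.003,0,0.7],
    [0,0.002,-0.06,0,0.7],
    [0,0.002,-0.13,0,0.7],
    [0,0.002,-0.21,0,1],
    [0,0.002,-0.29,0,1]
  ]
}}

```text
time: 16.75
tcp_pos: [0.6203, 0.1069, 0.3829]
tcp_rot: [[-0.078, 0.997, -0.001], [0.997, 0.078, -0.0], [-0.0, -0.001, -1.0]]
force: [0.6, 0.3, 1.0]
opening: 0.0852
grip_force: 0.0
```

Call:
{"op": "servo_tool", "data": {
  "moves": [
    [-0.613,-0.427,0,0,1],
    [-0.613,-0.427,0,0,1],
    [-0.613,-0.427,0,0,1],
    [-0.613,-0.427,0,0,1],
    [-0.613,-0.427,0,0,1],
    [-0.613,-0.427,0,0,1],
    [-0.613,-0.427,0,0,1],
    [-0.613,-0.427,0,0,1],
    [-0.613,-0.427,0,0,1],
    [-0.613,-0.427,0,0,1]
  ]
}}

```text
time: 17.75
tcp_pos: [0.4315, -0.2155, 0.3818]
tcp_rot: [[-0.076, 0.997, 0.0], [0.997, 0.076, 0.0], [0.0, 0.0, -1.0]]
force: [-0.3, 0.2, -0.2]
opening: 0.0853
grip_force: 0.0
```

```bash
python3 - <<'E'
from h import *
state(); p,d,W,cm=snap('wrist','w10')
for lo,hi in((.1,.108),(.12,.135)):
    h=W[(W[...,2]>lo)&(W[...,2]<hi)&(np.abs(W[...,0]-.432)<.05)&(np.abs(W[...,1]+.215)<.05)]
    if len(h): print(len(h),np.round(np.r_[h.min(0),h.max(0)],3),cv2.minEnclosingCircle((h[:,:2]*1000).astype(np.float32)))
for m in env.mark_of('glue_bottle_mid','wrist')[:2]: print(m['score'],m['centre'],ray(m['centre'],.065,cm))
E
```

```text
t 17.75 p [ 0.4315 -0.2155  0.3818] yaw_y 4.38 j [-34.8  12.3 102.3   0.   65.4 -39.2] open 0.08526334854482251 F [-0.3  0.2 -0.2]
87 [ 0.417 -0.221  0.1    0.442 -0.205  0.108] ((429.51300048828125, -217.11805725097656), 13.024613380432129)
168 [ 0.425 -0.221  0.12   0.436 -0.212  0.131] ((430.589111328125, -217.4779815673828), 5.523189067840576)
0.96 [259.3, 185.6] [ 0.42962222 -0.21887572  0.065     ]
```

View pics/w10.png

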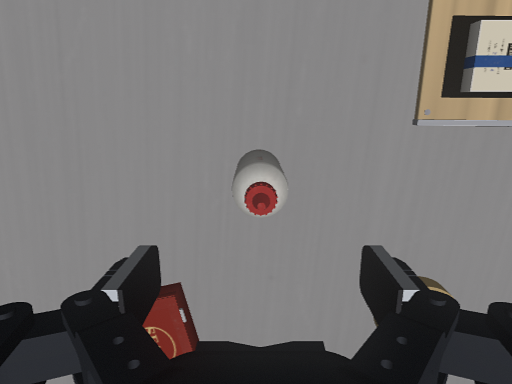

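The bottle stands at (262,195). I descend and grip the upper body.

Call:
{"op": "servo_tool", "data": {
  "moves": [
    [-0.004,-0.003,0.09,0,1],
    [-0.004,-0.003,0.18,0,1],
    [-0.004,-0.003,0.25,0,1],
    [-0.004,-0.003,0.286,0,1],
    [-0.004,-0.003,0.286,0,1],
    [-0.004,-0.003,0.286,0,0],
    [-0.004,-0.003,0.286,0,-1],
    [-0.004,-0.003,0.286,0,-1],
    [-0.004,-0.003,0.286,0,-1],
    [-0.004,-0.003,0.286,0,-1],
    [-0.004,-0.003,0.286,0,-1]
  ],
  "force": 35
}}

```text
time: 18.95
tcp_pos: [0.431, -0.2177, 0.2403]
tcp_rot: [[-0.078, 0.997, 0.003], [0.997, 0.078, -0.002], [-0.002, 0.003, -1.0]]
force: [0.3, 0.5, 5.1]
opening: 0.0447
grip_force: 35.1
```

```bash
python3 - <<'E'
from h import *
state(); go(.611,.207,.40,4.5)
E
```

```text
t 18.95 p [ 0.431  -0.2177  0.2403] yaw_y 4.48 j [-35.   24.  110.8   0.   45.  -39.5] open 0.044671717276314214 F [0.3 0.5 5.1]
row [ 0.818  0.426 -0.32 ] -0.0 dist 0.4881345949599845
```

Call:
{"op": "servo_tool", "data": {
  "moves": [
    [0,0,-0.1,0,-1],
    [0,0,-0.2,0,-1],
    [0,0,-0.3,0,-1],
    [0.818,0.43,-0.3,0,-1],
    [0.818,0.43,-0.3,0,-1],
    [0.818,0.43,-0.3,0,-1],
    [0.818,0.43,-0.3,0,-1],
    [0.818,0.43,-0.3,0,-1],
    [0.818,0.43,-0.3,0,-1],
    [0.818,0.43,-0.3,0,-1],
    [0.818,0.43,-0.3,0,-1],
    [0.818,0.43,-0.3,0,-1]
  ]
}}

```text
time: 20.15
tcp_pos: [0.6081, 0.1982, 0.3897]
tcp_rot: [[-0.078, 0.997, 0.001], [0.997, 0.078, -0.0], [-0.0, 0.001, -1.0]]
force: [1.9, -1.4, -2.1]
opening: 0.045
grip_force: 37.9
```

Call:
{"op": "servo_tool", "data": {
  "moves": [
    [0,0,0,0,-1],
    [0,0,0,0,-1],
    [0,0,0,0,-1]
  ]
}}

```text
time: 20.45
tcp_pos: [0.6073, 0.1954, 0.3889]
tcp_rot: [[-0.078, 0.997, -0.001], [0.997, 0.078, -0.001], [-0.001, -0.001, -1.0]]
force: [-0.1, 0.2, -2.6]
opening: 0.0448
grip_force: 37.9
```

```bash
python3 - <<'E'
from h import *
state(); go(.6115,.207,.2555,4.5)
E
```

```text
t 20.45 p [0.6073 0.1954 0.3889] yaw_y 4.48 j [11.6 24.4 82.6 -0.  73.   7.2] open 0.04481569361627063 F [-0.1  0.2 -2.6]
row [0.023 0.01  0.267] -0.0 dist 0.13395342580336445
```

Call:
{"op": "servo_tool", "data": {
  "moves": [
    [0.023,0.01,0.05,0,-1],
    [0.023,0.01,0.13,0,-1],
    [0.023,0.01,0.2,0,-1],
    [0.023,0.01,0.24,0,-1],
    [0.023,0.01,0.262,0,-1],
    [0.023,0.01,0.262,0,-1],
    [0.023,0.01,0.262,0,-1]
  ]
}}

```text
time: 21.15
tcp_pos: [0.6126, 0.2073, 0.2589]
tcp_rot: [[-0.077, 0.997, 0.001], [0.997, 0.077, 0.0], [0.0, 0.001, -1.0]]
force: [1.4, -0.4, -1.2]
opening: 0.0448
grip_force: 37.9
```

```bash
python3 - <<'E'
from h import *
state(); snap('wrist','w11');snap('side','s11'); go(.6115,.207,.2543,4.5)
a=cv2.imread('pics/w11.png');b=cv2.imread('pics/s11.png')[150:290,150:340];b=cv2.resize(b,None,fx=2,fy=2)
b=cv2.copyMakeBorder(b,0,384-280,0,0,cv2.BORDER_CONSTANT);cv2.imwrite('pics/c11.png',np.hstack([a[:, :400],b]))
E
```

```text
t 21.15 p [0.6126 0.2073 0.2589] yaw_y 4.43 j [12.6 32.8 88.6 -0.  58.5  8.2] open 0.044842342445457574 F [ 1.4 -0.4 -1.2]
row [-0.001 -0.003  0.01 ] -0.0 dist 0.0053879626161674205
```

View pics/c11.png

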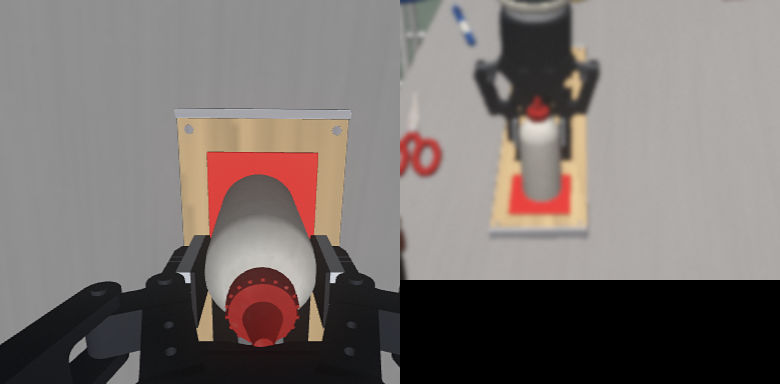

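The bottle is upright over the middle of the red pad. I lower it, release and rise.

Call:
{"op": "servo_tool", "data": {
  "moves": [
    [0,-0.002,0.004,0,-1],
    [0,-0.002,0.007,0,-1],
    [0,-0.002,0.009,0,-1],
    [0,-0.002,0.009,0,-1]
  ]
}}

```text
time: 21.65
tcp_pos: [0.6112, 0.2082, 0.2544]
tcp_rot: [[-0.078, 0.997, 0.001], [0.997, 0.078, 0.001], [0.0, 0.001, -1.0]]
force: [-2.0, 0.4, 6.6]
opening: 0.0449
grip_force: 38.5
```

Call:
{"op": "servo_tool", "data": {
  "moves": [
    [0,0,0,0,-0.1],
    [0,0,0,0,0.3],
    [0,0,0,0,0.7],
    [0,0,0,0,1],
    [0,0,0,0,1],
    [0,0,-0.04,0,1],
    [0,0,-0.1,0,1],
    [0,0,-0.18,0,1],
    [0,0,-0.26,0,1],
    [0,-0.2,-0.3,0,1],
    [0,-0.4,-0.3,0,1],
    [0,-0.4,-0.3,0,1]
  ]
}}

```text
time: 22.85
tcp_pos: [0.4612, 0.196, 0.4002]
tcp_rot: [[-0.078, 0.997, 0.001], [0.997, 0.078, 0.0], [0.0, 0.001, -1.0]]
force: [0.6, 0.4, 0.2]
opening: 0.0853
grip_force: 0.0
```

Call:
{"op": "servo_tool", "data": {
  "moves": [
    [-0.3,0,-0.1,0,1],
    [-0.3,0,-0.1,0,1],
    [-0.3,0,-0.1,0,1],
    [-0.3,0,-0.1,0,1],
    [-0.3,0,-0.1,0,1],
    [-0.3,0,-0.1,0,1],
    [-0.3,0,-0.1,0,1]
  ]
}}

```text
time: 23.55
tcp_pos: [0.4741, 0.0479, 0.449]
tcp_rot: [[-0.08, 0.997, -0.002], [0.997, 0.08, 0.001], [0.001, -0.002, -1.0]]
force: [0.7, 0.1, 0.2]
opening: 0.0855
grip_force: 0.0
```

```bash
python3 - <<'E'
from h import *
state(); p,d,W,cm=snap('wrist','w12')
c={'bottle':(.6115,.207,.118),'stamp':(.6185,.107,.09),'cork':(.626,.0075,.042),'label':(.634,-.092,.026)}
for n,(x,y,z) in c.items():
    h=W[(W[...,2]>z)&(W[...,2]<.16)&(np.hypot(W[...,0]-x,W[...,1]-y)<.05)]
    if len(h): r=cv2.minAreaRect((h[:,:2]*1000).astype(np.float32)); print(n,np.round(np.r_[r[0],r[1],r[2]],1),'want',x,y,h[:,2].max().round(3))
snap('side','s12')
a=cv2.imread('pics/w12.png');b=cv2.imread('pics/s12.png')[150:290,150:290];b=cv2.resize(b,None,fx=2,fy=2)
b=cv2.copyMakeBorder(b,0,384-280,0,0,cv2.BORDER_CONSTANT);cv2.imwrite('pics/c12.png',np.hstack([a,b]))
E
```

```text
t 23.55 p [0.4741 0.0479 0.449 ] yaw_y 4.56 j [-2.6  7.9 97.6  0.  74.7 -7.1] open 0.08548700710341128 F [0.7 0.1 0.2]
bottle [609.5 200.3   8.4  22.6  88.2] want 0.6115 0.207 0.132
stamp [617.6 108.   32.3  29.7  68.5] want 0.6185 0.107 0.102
cork [625.5   8.8  19.7  19.5  31.8] want 0.626 0.0075 0.052
label [ 615.4 -116.     5.4   15.5   27.7] want 0.634 -0.092 0.031
```

View pics/c12.png

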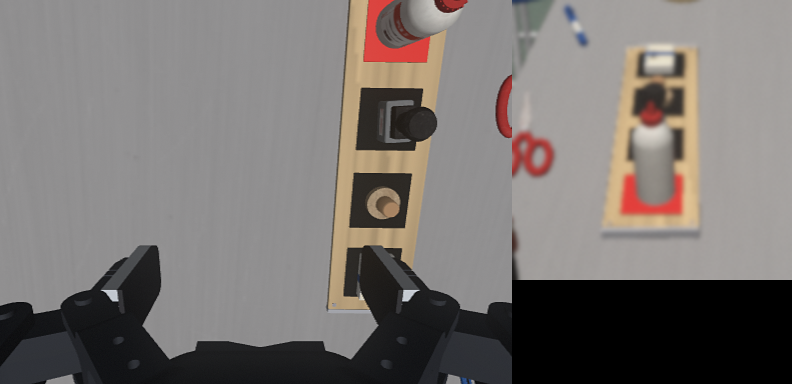

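All four stand upright on their pads in the right order. Handing in.

```bash
python3 -c "
from workcell import env
print(env.close_job())"
```

```text
the job is handed in; nothing more can be done
None
```

The job is handed in: in the last pictures, at 23.6 s, glue bottle (red pad), date stamp, cork and labels all stood upright in the middle of their pads, in height order, though the labels were partly hidden there; the cup and tape roll were not touched.

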